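# Nest the right hole saw in its storage cup

### The job

One of the three hole saws standing on the bench belongs in the storage cup: it is the one that nests right down on the cup's floor with the whole of its toothed body below the rim; of the others one is too wide to go in and one too deep, so that it sticks out. Take the right one by its shank, lower it into the cup (do not drop it in from above) and let go of it there, seated and upright. The other two must be standing upright on the bench at the end, whether you tried them or not.

Things in the scene. Friction and masses are not known exactly. Their poses are not given: they have to be found in the camera images.
- storage_cup: Round open aluminium cup screwed upright on a square plywood base 130 x 130 mm and 12 mm thick, fixed to the bench. Bore 80 mm in diameter, outside 88 mm. Origin: centre of the base's underside, on the cup's axis, at bench height; z up. The cup's inner floor lies 17 mm and its rim 62 mm above the origin, so it is 45 mm deep.
- saw_medium: Hole saw, the low one of middling width: loose dark steel cutter, teeth down. Body 58 mm in diameter, 38 mm high; on its top a collar (22 mm in diameter, 8 mm high), then a round shank to hold it by, 12 mm in diameter, from 46 to 101 mm above the origin. Origin: centre of the underside (tooth tips); z: its axis, up the shank. About 220 g, give or take 40%.
- saw_wide: Hole saw, the low and widest one: loose dark steel cutter, teeth down. Body 92 mm in diameter, 38 mm high; on its top a collar (22 mm in diameter, 8 mm high), then a round shank to hold it by, 12 mm in diameter, from 46 to 101 mm above the origin. Origin: centre of the underside (tooth tips); z: its axis, up the shank. About 380 g, give or take 40%.
- saw_deep: Hole saw, the narrow and tall one: loose dark steel cutter, teeth down. Body 46 mm in diameter, 80 mm high; on its top a collar (22 mm in diameter, 8 mm high), then a round shank to hold it by, 12 mm in diameter, from 88 to 143 mm above the origin. Origin: centre of the underside (tooth tips); z: its axis, up the shank. About 260 g, give or take 40%.

How it is judged:
By the outcome, as a careful person would: the job done as asked, in the order asked, and still so for the second after the job is handed in, with the robot touching nothing.
It also fails if it takes over 48 s, if anything falls off the work surface, if the arm or the gripper's body presses on something with over 40 N, if the wrist force passes 120 N, or if a joint passes its speed limit or range.

### The arm

A 7-joint arm with a two-finger parallel gripper is mounted at the origin on the work surface. World frame = base frame: x ahead of the robot, y to its left, z up, the work surface at z = 0. Lengths are in mm, angles in rad, forces in N, time in s.
With the tool pointing down it reaches from about 350 to 900 mm from the base axis. Payload 7.2 kg.
Tool frame: the origin (TCP) lies midway between the tips of the shut fingers; the grasp point (between the pads) lies 19 mm behind it; z points along the fingers, y is the line along which they close (so a half turn about z gives the same grasp; the last joint's range is limited). The gripper opens to 88 mm and grips with 3 to 60 N. Pads are 20 mm wide; open, the fingers measure 115 mm over their backs; the gripper's body (75 mm by 178 mm) begins 61 mm behind the grasp point.
Start: joints at [1.16, 0.411, -0.013, 1.596, 0.006, 1.134, -0.082], TCP at [210.067, -588.643, 222.653] pointing down, gripper open.
Joint ranges: [-2.95, 2.95], [-0.29, 1.99], [-1.47, 1.44], [0.14, 2.54], [-1.03, 4.17], [0.13, 1.85], [-2.86, 2.86]. Speed limits (rad/s): [2.39, 2.39, 3.01, 3.01, 3.14, 3.14, 3.14].

### API

Orientations are given as a 3x3 rotation matrix whose columns are the frame's x, y, z axes.
In Python, from bench import env, imaging, job_done, get_obs gives the robot as it stands (env), with the cameras (imaging), the job as plain functions and the readings as plain functions.
- The arm moves only by the tool shift_gripper, called after ">>>" as name(argument=value, ...) on one line, values as JSON. Schema: {"type":"object","properties":{"offsets":{"type":"array","items":{"type":"number"},"minItems":4,"maxItems":20},"aperture":{"type":"number"},"clamp_n":{"type":"number"},"only":{"type":"string"},"quiet":{"type":"boolean"},"lines":{"type":"string"}},"required":["offsets"],"additionalProperties":false}. offsets is one flat list of numbers that holds 1 to 5 rows one after another, with no inner brackets; each row has 4 numbers: dx, dy, dz in mm, then a turn about the tool's z in rad; each row is the pose to reach, as a shift and turn from the pose commanded when the call began, along the tool's axes at that moment; what a row does not reach only later rows make up. A row lasts 1/8 s, in which the tool goes at most 62.5 mm and 0.188 rad, less where a joint would pass 70% of its speed; a pose out of reach is approached as far as the arm can. aperture is the finger opening in mm, set as the call begins (left out keeps the last). The fingers move at their own pace and stop on an object; clamp_n is the grip in N (left out, the last holds). Time passes only in rows, so rows that do not move let the fingers close. The tool returns the time, the measured TCP pose, the force, the opening and the grip force at its end. only (a regular expression) keeps the lines of the reply that match it, lines (a string "A,B") keeps lines A to B, and quiet returns only ok. Input that does not fit is refused with a message, and nothing moves.
- get_obs(): the state, without advancing time (a new reading comes with each control period).
- imaging.get_image(name): name is "scene" or "top" or "wrist"; returns a dict with "frame" (400x640x3 uint8, red, green, blue), "fov_y" (degrees; the focal length in pixels is half the picture's height over the tangent of half this angle, whatever the lens; pixels are square), "cx", "cy" (the principal point, pixels), "k1" (the pictures are not rectified: a ray, as slopes to the right and down, at radius r is drawn at 1 + k1 r^2 times it, then the intrinsics apply), "world_from_camera" (4x4, takes a point from camera to world coordinates). Camera axes: x right, y down, z forward; pixel columns grow to the right and rows downward; lengths in mm; the calibration is good to about 2 mm. A picture is of the moment at which its call begins. There is no depth.
- job_done(): hands the job in; it is judged then, once.
The state is a dict: "t": time; "q": joint angles; "qvel": joint speeds; "joint_torque": joint torques, N m; "ee_pos": TCP position; "eef_rot": TCP orientation; "wrist_force": force on the tool from outside, world axes, zero at the start; "ft_torque": the same for the moment, N m; "opening": finger opening in mm; "grasp_force": force on a finger pad.
Only numpy, scipy, OpenCV 4.12 (cv2) and the standard library are available. Lean on these libraries where they do the work, as an engineer would, in place of code of your own. Each camera call takes 0.05 s, during which the arm holds its last target. There are 200 camera calls.

## Working session

There is one attempt and no reset: what is moved stays moved. The work goes in short steps, Python scripts to look and compute and a tool call to move; the robot and the scene stay as the last step left them, time stands still between calls to the robot, and variables do not carry over. Pictures are saved under pics/ and viewed, at most 10 in all, crops included, and the job is handed in when it is done.

```bash
ls; mkdir -p pics; python3 - <<'E'
from bench import env, imaging, job_done, get_obs
import cv2,numpy as np
o=get_obs();print(o['t'],o['ee_pos'],np.round(o['eef_rot'],3).tolist(),o['opening'])
for n in("top","scene"):
    d=imaging.get_image(n);cv2.imwrite(f"pics/{n}0.png",d["frame"][:,:,::-1]);print(n,d["fov_y"],d["cx"],d["cy"],d["k1"],np.round(d["world_from_camera"],3).tolist())
E
```

```text
bench.py
pics
0.0 [ 209.85973372 -588.15628087  221.805617  ] [[0.942, 0.336, -0.001], [0.336, -0.942, 0.002], [-0.0, -0.002, -1.0]] 87.73010623781545
top 46.98618259989322 314.31288145800727 200.13711925305424 -0.08311319827173219 [[-0.016, -0.982, 0.188, 387.198], [-0.999, 0.021, 0.025, -14.561], [-0.028, -0.188, -0.982, 903.13], [0.0, 0.0, 0.0, 1.0]]
scene 55.87060316335328 324.2067414144808 196.88444626470144 -0.035146239578507876 [[-0.595, 0.509, -0.622, 1060.883], [0.804, 0.367, -0.468, 385.387], [-0.01, -0.779, -0.627, 567.483], [0.0, 0.0, 0.0, 1.0]]
```

View pics/top0.png

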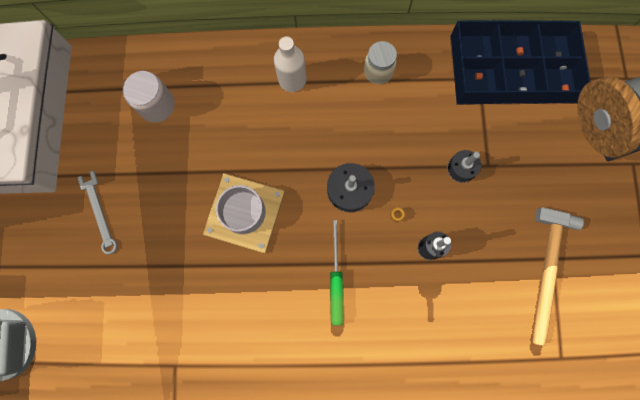

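View pics/scene0.png

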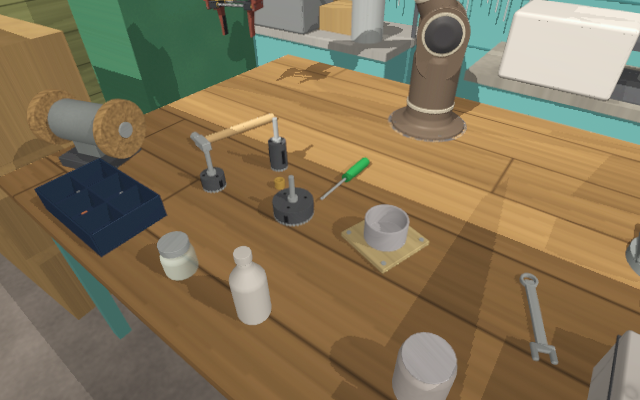

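The top view shows the cup at about (241,210), wide saw (351,187), medium saw (465,165) and deep saw (434,245). In the scene view the medium saw is at (212,178) and the cup at (386,228). I'll zoom in on these next.

```bash
cat > h.py <<'E'
import numpy as np,cv2
def cam(d):
    f=200/np.tan(np.radians(d["fov_y"]/2)); return f,np.array([[f,0,d["cx"]],[0,f,d["cy"]],[0,0,1]]),np.array([d["k1"],0,0,0.]),d["world_from_camera"]
def ray(d,p):
    f,K,k,T=cam(d); s=cv2.undistortPoints(np.array([[p]],float),K,k)[0,0]
    return T[:3,3],T[:3,:3]@np.array([s[0],s[1],1])
def plane(d,p,z):
    o,v=ray(d,p); return o+v*(z-o[2])/v[2]
def proj(d,P):
    f,K,k,T=cam(d); W=np.linalg.inv(T); return cv2.projectPoints(np.array([P],float),cv2.Rodrigues(W[:3,:3])[0],W[:3,3],K,k)[0][0,0]
E
python3 - <<'E'
import cv2,numpy as np
t=cv2.imread("pics/top0.png");s=cv2.imread("pics/scene0.png")
c=lambda im,x,y,w,h,k:cv2.resize(im[y:y+h,x:x+w],None,fx=k,fy=k,interpolation=cv2.INTER_CUBIC)
a=np.hstack([c(t,440,140,50,50,6),c(s,185,125,50,70,6)[:300] if 0 else c(s,187,140,50,50,6)])
b=np.hstack([c(t,195,165,100,100,3),c(s,336,195,100,100,3)])
cv2.imwrite("pics/crop0.png",np.vstack([a,b]))
E
```

```text
(no output)
```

View pics/crop0.png

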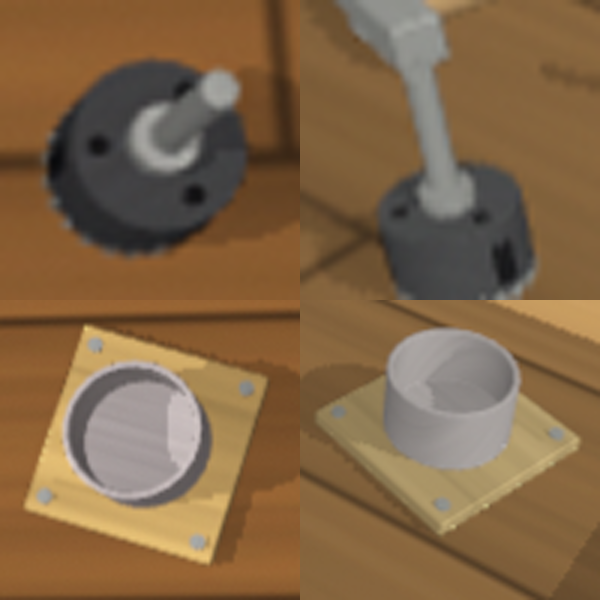

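The crops show, in top-image pixels, the medium saw's body-top centre at about (466.3,164.2), its shank tip at (476.8,154.7) and the cup's rim centre at (239.3,209). In the scene view a hammer hides the shank tip, and the collar is at about (211,171).

```bash
python3 - <<'E'
from bench import env, imaging, job_done, get_obs
from h import *
d=imaging.get_image("top");s=imaging.get_image("scene");im=d["frame"]
dark=(im.max(2)<95).astype(np.uint8)
def disc(x,y,w,z,lo,hi,name):
    print(name)
# cup: base square centroid at z=12 via plywood contour, rim via ellipse
hsv=cv2.cvtColor(im,cv2.COLOR_RGB2HSV)
r=np.zeros(im.shape[:2],np.uint8);r[165:265,195:295]=1
ply=((hsv[...,0]>16)&(hsv[...,0]<28)&(hsv[...,1]>70)&(hsv[...,2]>120)).astype(np.uint8)*r
c=max(cv2.findContours(ply,0,2)[0],key=cv2.contourArea)
q=cv2.boxPoints(cv2.minAreaRect(c));P=np.array([plane(d,p,12) for p in q]);print("ply",P.mean(0),np.linalg.norm(P-np.roll(P,1,0),axis=1))
gr=((hsv[...,1]<60)&(r>0)).astype(np.uint8)
c=max(cv2.findContours(gr,0,2)[0],key=cv2.contourArea);(e,ax,_)=cv2.fitEllipse(c);print("cup sil",e,ax,plane(d,e,62))
print("rim hand",plane(d,(239.3,209),62), "diam", np.linalg.norm(plane(d,(216.3,209),62)-plane(d,(262.7,209),62)))
m=plane(d,(466.3,164.2),38);t=plane(d,(476.8,154.7),101);print("med",m,t)
print("scene check rim",proj(s,plane(d,(239.3,209),62)),"collar",proj(s,[*m[:2],46]), "medium bottom", proj(s,[*m[:2],0]))
print("diam med",np.linalg.norm(plane(d,(451.5,164),38)-plane(d,(481,164),38)))
for n,p,z in(("wide",(350,185),38),("deep",(437,243),80)):print(n,plane(d,p,z))
o=get_obs();R=o['eef_rot'];p=o['ee_pos']
print("to med tool axes",R.T@(np.array([*((m+t)/2)[:2],p[2]])-p),p)
E
```

```text
ply [537.62649423 149.69461521  12.        ] [130.89011574 132.39523131 134.05539098 130.28530999]
cup sil (240.06980895996094, 209.1686248779297) (45.969268798828125, 49.216800689697266) [534.43804813 145.81001544  62.        ]
rim hand [534.78725033 147.26602709  62.        ] diam 87.53325483254439
med [ 618.05222979 -289.2981517    38.        ] [ 618.66255742 -289.99464731  101.        ]
scene check rim [387.23467376 216.12738248] collar [212.1522249  169.54057054] medium bottom [215.70464216 184.5828282 ]
diam med 57.940011847643184
wide [581.42355337 -61.70717357  38.        ]
deep [ 462.44070835 -211.83996036   80.        ]
to med tool axes [ 4.85052995e+02 -1.44050911e+02  1.06311037e-01] [ 209.94156129 -588.34958388  222.11200219]
```

>>> shift_gripper(offsets=[54, -16, 0, 0, 108, -32, 0, 0, 162, -48, 0, 0, 216, -64, 0, 0, 270, -80, 0, 0], aperture=60)

```text
t: 0.82
ee_pos: [438.7, -421.3, 222.6]
eef_rot: [[0.942, 0.336, -0.0], [0.336, -0.942, -0.0], [-0.0, 0.0, -1.0]]
wrist_force: [-0.6, -0.1, 0.2]
opening: 60.1
grasp_force: 0.0
```

>>> shift_gripper(offsets=[54, -16, 0, 0, 108, -32, 0, 0, 162, -48, 0, 0, 215, -64, 0, 0, 215, -64, 0, 0])

```text
t: 1.45
ee_pos: [622.0, -284.2, 221.6]
eef_rot: [[0.939, 0.344, 0.001], [0.344, -0.939, 0.003], [0.002, -0.003, -1.0]]
wrist_force: [-0.0, 0.1, 1.1]
opening: 60.1
grasp_force: 0.0
```

```bash
python3 - <<'E'
from bench import env, imaging, job_done, get_obs
from h import *
o=get_obs();R=o['eef_rot'];p=o['ee_pos'];print(R.T@(np.array([618.4,-289.6,60])-p),p)
d=imaging.get_image("wrist");cv2.imwrite("pics/w1.png",d["frame"][:,:,::-1])
for z in(38,46,101):print(z,proj(d,[618.4,-289.6,z]))
E
```

```text
[ -5.53919363   4.30397719 161.6272738 ] [ 622.0081089  -284.19026775  221.64868966]
38 [323.702838   174.50911894]
46 [323.76753698 176.52602139]
101 [324.30235253 193.19165531]
```

View pics/w1.png

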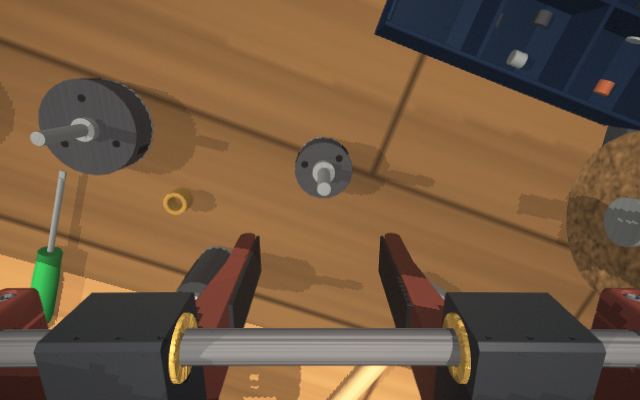

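The wrist view shows the saw straight ahead, midway between the fingers. The shank tip is at (324,189) against a predicted (324,193), and the body top is at (324,169). That fits to within a few mm. I'll descend partway and let the arm settle.

>>> shift_gripper(offsets=[0, 0, 30, 0, 0, 0, 60, 0, 0, 0, 80, 0, 0, 0, 80, 0, 0, 0, 80, 0])

```text
t: 2.12
ee_pos: [618.8, -290.6, 143.8]
eef_rot: [[0.942, 0.336, 0.001], [0.336, -0.942, -0.001], [0.001, 0.001, -1.0]]
wrist_force: [0.5, 0.5, 0.8]
opening: 59.8
grasp_force: 0.0
```

```bash
python3 - <<'E'
from bench import env, imaging, job_done, get_obs
from h import *
o=get_obs();R=o['eef_rot'];p=o['ee_pos'];print(R.T@(np.array([618.4,-289.6,60])-p),p)
d=imaging.get_image("wrist");cv2.imwrite("pics/w2.png",d["frame"][:,:,::-1])
for z in(38,46,101):print(z,proj(d,[618.4,-289.6,z]))
E
```

```text
[-0.13510983 -1.22160692 83.79745222] [ 618.82500888 -290.648567    143.79882727]
38 [317.71688079 192.4407159 ]
46 [317.67383441 195.52156303]
101 [317.29745506 222.44583384]
```

View pics/w2.png

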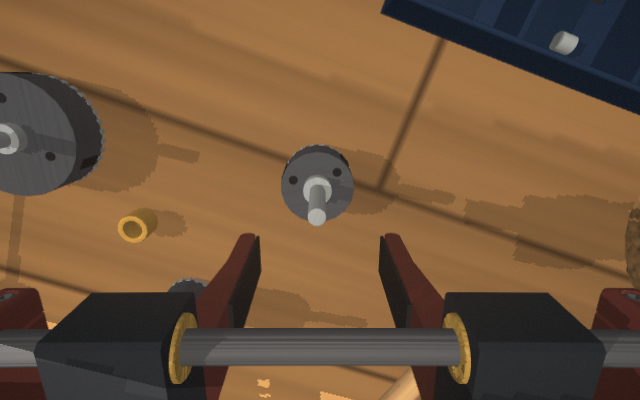

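The shank tip is at (317,217) against a predicted (317,222), so the finger gap is centred on it. I'll go 2 mm forward, straight down, and grip.

>>> shift_gripper(offsets=[2, 0, 25, 0, 2, 0, 50, 0, 2, 0, 70, 0, 2, 0, 82, 0, 2, 0, 82, 0])

```text
t: 2.8
ee_pos: [620.0, -289.2, 60.1]
eef_rot: [[0.942, 0.336, -0.001], [0.336, -0.942, 0.0], [-0.001, -0.001, -1.0]]
wrist_force: [0.2, -0.8, 0.3]
opening: 60.3
grasp_force: 0.0
```

>>> shift_gripper(offsets=[0, 0, 0, 0, 0, 0, 0, 0, 0, 0, 0, 0, 0, 0, 0, 0, 0, 0, 0, 0], aperture=0, clamp_n=40)

```text
t: 3.42
ee_pos: [620.4, -289.3, 60.7]
eef_rot: [[0.942, 0.336, 0.0], [0.336, -0.942, -0.0], [0.0, 0.0, -1.0]]
wrist_force: [-0.6, 0.8, 1.0]
opening: 13.1
grasp_force: 0.7
```

>>> shift_gripper(offsets=[0, 0, 0, 0, 0, 0, -20, 0, 0, 0, -50, 0, 0, 0, -75, 0, 0, 0, -75, 0])

```text
t: 4.05
ee_pos: [621.9, -290.0, 138.9]
eef_rot: [[0.942, 0.336, 0.005], [0.336, -0.942, -0.002], [0.004, 0.003, -1.0]]
wrist_force: [0.6, 1.1, -3.2]
opening: 11.6
grasp_force: 40.0
```

>>> shift_gripper(offsets=[0, 0, -30, 0, 0, 0, -60, 0, 0, 0, -80, 0, 0, 0, -80, 0, 0, 0, -80, 0])

```text
t: 4.68
ee_pos: [619.5, -289.0, 213.9]
eef_rot: [[0.942, 0.336, -0.002], [0.336, -0.942, 0.001], [-0.002, -0.002, -1.0]]
wrist_force: [0.3, -0.9, -3.9]
opening: 11.2
grasp_force: 40.0
```

```bash
python3 - <<'E'
from bench import env, imaging, job_done, get_obs
from h import *
o=get_obs();R=o['eef_rot'];p=o['ee_pos'];print(p, R.T@(np.array([535.3,147.6,p[2]])-p))
a=imaging.get_image("wrist")["frame"];s=imaging.get_image("scene")["frame"];t=imaging.get_image("top")["frame"]
c=np.hstack([cv2.resize(s[60:260,150:310],None,fx=2,fy=2),cv2.resize(t[80:280,380:580],None,fx=2,fy=2)])
cv2.imwrite("pics/h1.png",c[:,:,::-1])
E
```

```text
[ 619.54013814 -289.04870709  213.8845775 ] [  67.45494908 -439.55435063    0.54494567]
```

View pics/h1.png

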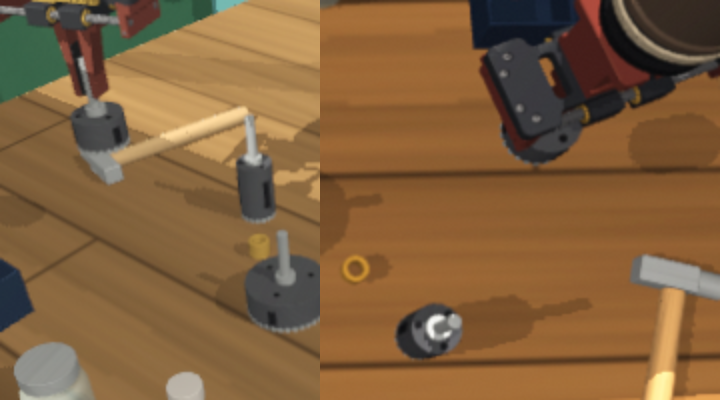

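The saw is held by its shank, with the body clear of the fingers in both views. The deep and wide saws are untouched. I'll carry it over to the cup.

>>> shift_gripper(offsets=[5, -35, 0, 0, 13, -85, 0, 0, 21, -135, 0, 0, 29, -185, 0, 0, 36, -235, 0, 0])

```text
t: 5.45
ee_pos: [574.6, -54.3, 215.1]
eef_rot: [[0.942, 0.336, -0.001], [0.336, -0.942, 0.0], [-0.001, -0.0, -1.0]]
wrist_force: [0.2, -0.1, -2.2]
opening: 11.2
grasp_force: 40.0
```

>>> shift_gripper(offsets=[8, -50, 0, 0, 16, -100, 0, 0, 23, -150, 0, 0, 28, -185, 0, 0, 31, -204, 0, 0])

```text
t: 6.08
ee_pos: [534.9, 149.1, 215.2]
eef_rot: [[0.941, 0.339, -0.001], [0.339, -0.941, 0.0], [-0.001, -0.001, -1.0]]
wrist_force: [-0.4, -0.8, -2.7]
opening: 11.3
grasp_force: 40.0
```

>>> shift_gripper(offsets=[0, 0, 0, 0, 0, 0, 0, 0, 0, 0, 0, 0, 0, 0, 0, 0])

```text
t: 6.58
ee_pos: [536.1, 145.7, 215.6]
eef_rot: [[0.942, 0.335, -0.0], [0.335, -0.942, -0.0], [-0.0, 0.0, -1.0]]
wrist_force: [0.3, -0.1, -2.1]
opening: 11.1
grasp_force: 40.0
```

```bash
python3 - <<'E'
from bench import env, imaging, job_done, get_obs
from h import *
ps=[get_obs()['ee_pos']]
t=imaging.get_image("top");s=imaging.get_image("scene");ps.append(get_obs()['ee_pos'])
o=get_obs();p=np.mean(ps,0);R=o['eef_rot'];print(o['opening'],p, R.T@(np.array([535.3,147.6,p[2]])-p))
b=p[2]-60
for z in(0,38,46,101):print(z,"scene",proj(s,[*p[:2],b+z]),"top",proj(t,[*p[:2],b+z]))
c=np.hstack([cv2.resize(s["frame"][50:250,300:460],None,fx=3,fy=3)[:,:480],cv2.resize(t["frame"][120:320,180:280],None,fx=3,fy=3)])
cv2.imwrite("pics/h2.png",c[:,:,::-1])
E
```

```text
11.243304112913599 [536.07395612 145.87124734 215.61118266] [-1.49524185e-01 -1.88818333e+00 -2.67221714e-04]
0 scene [391.0374726  178.43113506] top [229.5942545  198.74240572]
38 scene [393.17566609 161.23043261] top [224.60724279 194.17621767]
46 scene [393.6436841  157.45506952] top [223.49251213 193.15516915]
101 scene [397.04352542 129.91556865] top [215.12978787 185.49076037]
```

View pics/h2.png

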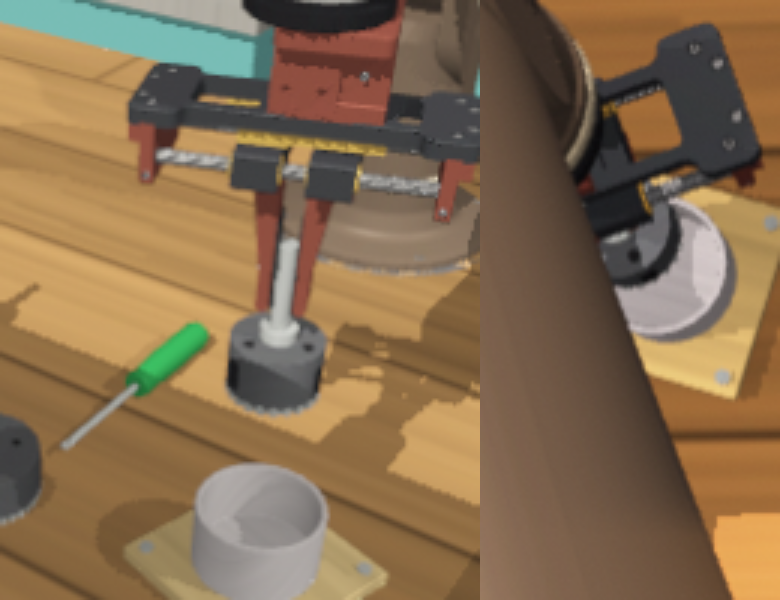

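The saw hangs upright. Its body top is at about (392,163), collar (393,158) and shank tip (396,130), all within 1.5 px of the prediction. The cup's rim centre is at about (387,218), which suggests the axis is near (536.5,148.5). I'll correct by (+1,-2) and lower in stages.

>>> shift_gripper(offsets=[1, -2, 25, 0, 1, -2, 55, 0, 1, -2, 78, 0, 1, -2, 85, 0, 1, -2, 85, 0])

```text
t: 7.3
ee_pos: [536.2, 148.8, 130.7]
eef_rot: [[0.942, 0.336, -0.0], [0.336, -0.942, -0.0], [-0.0, -0.0, -1.0]]
wrist_force: [-0.4, -0.4, -2.5]
opening: 11.3
grasp_force: 40.0
```

>>> shift_gripper(offsets=[0, 0, 10, 0, 0, 0, 20, 0, 0, 0, 30, 0, 0, 0, 30, 0, 0, 0, 30, 0])

```text
t: 7.92
ee_pos: [536.2, 149.0, 100.7]
eef_rot: [[0.942, 0.336, 0.0], [0.336, -0.942, 0.0], [0.0, -0.0, -1.0]]
wrist_force: [0.8, 0.1, -3.4]
opening: 11.5
grasp_force: 40.0
```

```bash
python3 - <<'E'
from bench import env, imaging, job_done, get_obs
from h import *
o=get_obs();p=o['ee_pos'];print(p,o['wrist_force'],o['ft_torque'])
t=imaging.get_image("top");s=imaging.get_image("scene")
c=np.hstack([cv2.resize(s["frame"][110:270,320:450],None,fx=3,fy=3),cv2.resize(t["frame"][130:290,180:310],None,fx=3,fy=3)])
cv2.imwrite("pics/h3.png",c[:,:,::-1])
E
```

```text
[536.22358047 148.95245816 100.67486324] [ 0.81573874  0.07635317 -3.41641509] [ 0.02717543 -0.01955803  0.02335057]
```

View pics/h3.png

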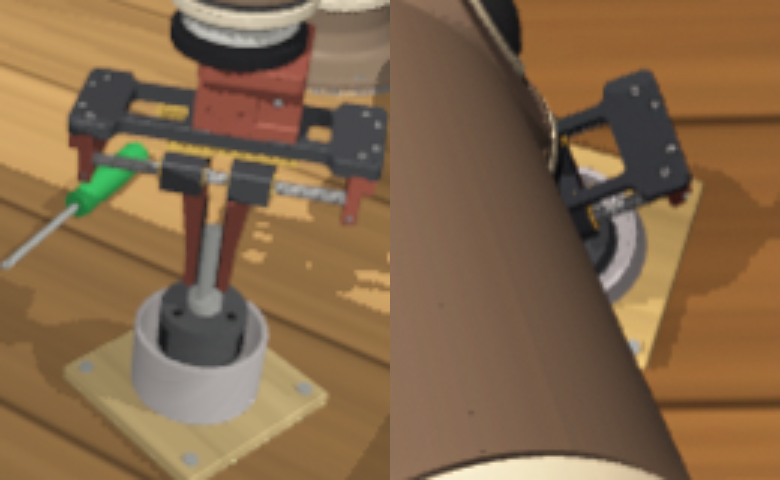

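The body is inside the bore with a gap all round, touching nothing: body centre x≈202 and cup 133–267 in the crop. I'll lower it gently to the floor.

>>> shift_gripper(offsets=[0, 0, 7, 0, 0, 0, 14, 0, 0, 0, 19, 0, 0, 0, 21, 0, 0, 0, 21, 0])

```text
t: 8.65
ee_pos: [536.1, 148.9, 79.4]
eef_rot: [[0.942, 0.336, -0.0], [0.336, -0.942, -0.0], [-0.0, -0.0, -1.0]]
wrist_force: [-0.1, -0.2, -2.9]
opening: 11.6
grasp_force: 40.0
```

>>> shift_gripper(offsets=[0, 0, 1, 0, 0, 0, 2, 0, 0, 0, 2, 0])

```text
t: 9.02
ee_pos: [536.1, 148.9, 77.6]
eef_rot: [[0.942, 0.336, -0.0], [0.336, -0.942, -0.0], [-0.0, 0.0, -1.0]]
wrist_force: [1.3, -0.0, -3.0]
opening: 11.5
grasp_force: 40.0
```

>>> shift_gripper(offsets=[0, 0, 0.5, 0, 0, 0, 1, 0, 0, 0, 1, 0])

```text
t: 9.4
ee_pos: [536.3, 149.0, 77.4]
eef_rot: [[0.942, 0.336, 0.001], [0.336, -0.942, -0.0], [0.001, 0.0, -1.0]]
wrist_force: [-2.9, -0.5, 6.2]
opening: 11.3
grasp_force: 40.0
```

The saw is on the floor: the wrist force turned from -3 to +6 N. I'll release, then retreat straight up.

>>> shift_gripper(offsets=[0, 0, 0, 0, 0, 0, 0, 0, 0, 0, 0, 0, 0, 0, 0, 0, 0, 0, 0, 0], aperture=50)

```text
t: 10.02
ee_pos: [536.1, 148.8, 76.6]
eef_rot: [[0.942, 0.336, -0.0], [0.336, -0.942, -0.0], [-0.0, 0.0, -1.0]]
wrist_force: [-0.1, -0.1, -0.7]
opening: 50.1
grasp_force: 0.0
```

>>> shift_gripper(offsets=[0, 0, -15, 0, 0, 0, -45, 0, 0, 0, -85, 0, 0, 0, -125, 0, 0, 0, -150, 0])

```text
t: 10.65
ee_pos: [536.7, 149.3, 230.0]
eef_rot: [[0.942, 0.336, 0.003], [0.336, -0.942, 0.001], [0.003, 0.0, -1.0]]
wrist_force: [-0.1, 0.4, -1.1]
opening: 50.6
grasp_force: 0.0
```

>>> shift_gripper(offsets=[0, 35, 0, 0, 0, 85, 0, 0, 0, 135, 0, 0, 0, 165, 0, 0, 0, 165, 0, 0])

```text
t: 11.28
ee_pos: [592.1, -9.6, 227.4]
eef_rot: [[0.943, 0.332, 0.001], [0.332, -0.943, -0.001], [0.0, 0.001, -1.0]]
wrist_force: [-0.5, 1.5, -0.4]
opening: 49.9
grasp_force: 0.0
```

```bash
python3 - <<'E'
from bench import env, imaging, job_done, get_obs
from h import *
t=imaging.get_image("top");s=imaging.get_image("scene")
for z in(0,38,101):print(proj(s,[536.3,148.9,z+17]),proj(t,[536.3,148.9,z+17]))
c=np.hstack([cv2.resize(s["frame"][110:270,190:450],None,fx=2,fy=2)[:,:],cv2.resize(t["frame"][130:290,200:320],None,fx=2,fy=2)])
cv2.imwrite("pics/h4.png",c[:,:,::-1])
E
```

```text
[385.49748726 233.00160147] [242.79688674 212.13010192]
[387.24863862 219.44577847] [239.15106692 208.85422532]
[390.39336814 194.98244523] [232.36806334 202.75560757]
```

View pics/h4.png

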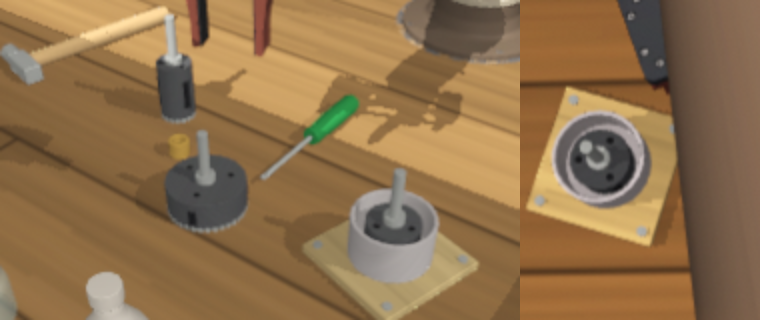

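The medium saw is seated and upright in the cup: shank tip at (389,195) against a predicted (390,195), body top below the rim. The wide and deep saws still stand on the bench.

>>> shift_gripper(offsets=[0, 0, 0, 0, 0, 0, 0, 0, 0, 0, 0, 0], quiet=true)

```text
ok
```

```bash
python3 -c "
from bench import env, imaging, job_done, get_obs
print(job_done())"
```

```text
the job is handed in; nothing more can be done
None
```

The medium hole saw is in the storage cup, seated on the floor, upright and released; the wide and deep saws still stand on the bench, and the job was handed in after about 12 s of robot time.

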